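Switch on the pump's prime under its guard cover

ROBOT

A 6-joint arm with a two-finger parallel gripper is mounted at the origin on the work surface; the furniture and walls round the work are solid. World frame = base frame: x ahead of the robot, y to its left, z up, the work surface at z = 0. Lengths are in m, angles in rad, forces in N, time in s.
With the tool pointing down it reaches from about 0.225 to 0.875 m from the base axis. Payload 3.4 kg.
Tool frame: the origin (TCP) lies at the very end of the fingers, on their centre line; the grasp point (between the pads) lies 19 mm behind it; z points along the fingers, y is the line along which they close (so a half turn about z gives the same grasp; the last joint's range is limited). The gripper opens to 85 mm and grips with 20 to 120 N. Pads are 22 mm wide; open, the fingers measure 114 mm over their backs; the gripper's body (76 mm by 85 mm) begins 54 mm behind the grasp point. The pads swing forward as they close: fully open they stand 13 mm farther back than shut.
Start: joints at [-1.325, 0.276, 1.505, -0, 1.361, -0.121], TCP at [0.206, -0.537, 0.231] pointing down, gripper open.
Joint ranges: [-2.89, 2.89], [-0.75, 2.08], [0.22, 2.7], [-1.18, 4.32], [0.11, 2.71], [-2.7, 2.7]. Speed limits (rad/s): [2.57, 2.57, 3.14, 3.14, 3.14, 3.14].

INTERFACE

Orientations are given as a unit quaternion [w, x, y, z].
In Python, from rig import readout, vision, manip gives the robot as it stands.
- The arm moves only by the shell command python3 -m handwheel 'ROWS' [FORCE]. ROWS is JSON, a list of rows, each a list of 3 entries, a list of its own where there are three numbers: the shift along the tool's x, y, z in mm, then the turn, a rotation vector about the tool's x, y, z in units of 6 degrees (1.0 is 6 degrees), then the closure, from -1 (fully open) to 1 (shut), so that 0 is half open. A call has 1 to 20 rows; each row shifts and turns the commanded pose from where the row before left it, along the tool's axes as they then stand; what a row does not reach is not made up. A row lasts 1/8 s, in which the tool goes at most 62.5 mm and 10.7 degrees, less where a joint would pass 70% of its speed; a pose out of reach is approached as far as the arm can. A call is refused whole if a number of a shift passes 62.5 or a number of a turn 1, either way. A call with a gripper value outside its range is refused whole. The fingers move at their own pace and stop on an object; FORCE is the grip in N (left out, the last holds). Time passes only in rows, so rows that do not move let the fingers close. It gives the time, the measured TCP pose, the force, the opening and the grip force at its end, in the units of the state.
- readout.get_state(): the state, without advancing time (a new reading comes with each control period).
- vision.get_image(name): name is "scene" or "top" or "wrist"; returns the picture (400x640x3 uint8, blue, green, red); there is no depth.
- vision.camera_params(name): a dict with "intrinsics" (3x3 intrinsics, pixels), "rvec" (rotation vector, rad) and "tvec" (3), from world to camera coordinates, as OpenCV has them; the wrist camera has in their place "hand_eye" (4x4, takes a point from camera to tool coordinates, whose origin is the TCP and whose axes are the flange's). Camera axes: x right, y down, z forward; pixel columns grow to the right and rows downward; lengths in m; the calibration is good to about 2 mm. A picture is of the moment at which its call begins: read the wrist's pose just before it. camera_params takes no time and is no camera call.
- manip.sign_off(): hands the job in; it is judged then, once.
The state is a dict: "clock": time; "qpos": joint angles; "qd": joint speeds; "effort": joint torques, N m; "position": TCP position; "ee_rot": TCP orientation; "contact_force": force on the tool from outside, world axes, zero at the start; "moment": the same for the moment, N m; "width": finger opening in m; "gripper_force": force on a finger pad.
Only numpy, scipy, OpenCV 4.12 (cv2) and the standard library are available. Lean on these libraries where they do the work, as an engineer would, in place of code of your own. Each camera call takes 0.05 s, during which the arm holds its last target. There are 200 camera calls.

TASK

Prime the perfusion pump: on the white box with the round roller head, lift the sprung grey guard cover all the way until it stays up, and flip the steel toggle beneath it fully over towards the cover's hinge. Then tip the cover back so that it drops fully shut over the toggle, which stays flipped. Leave the guard cover of the other white box, the one with the heat sink fins, shut.

Things in the scene. Friction and masses are not known exactly. Their poses are not given: they have to be found in the camera images.
- pump: White pump box, fixed, 110 x 150 x 50 mm (its x, y, z); origin at centre of underside, z up, x away from the robot within 25 degrees. On top: round roller head, 62 mm wide, at x 0, y +36, up to z 76; guarded switch at x 0, y -38, its bezel top at z 53. A twin box, the heater with a square finned heat sink instead of the head, stands 0.20 to 0.34 m to its left or right.
- pump_cover (a joint): Pump's grey guard cover, rad: 0 shut (start), 1.5 fully open. Hinge along pump's y at x +30, z 58 mm; its front (-x) end swings up and over to +x. A light spring and its weight shut it if let go below 1.05; beyond 1.2 it tips over and stays open. 1 N at the tab. Shut, it is a hood 70 x 34 mm, x -36 to +34, top at z 86, with 3 mm cheeks. Fully open it stands near upright behind the toggle.
- pump_tab (a point): Centre of the top end of the cover's finger tab: 18 mm wide (y), 8 mm thick, 30 mm tall, upright on the cover's front end. Shut: at x -32, y -38, z 116 mm of the pump frame. Pinch it across its width; it turns in the grip as the cover swings. Cover fully open: the tab points to +x, its end at x +84, z 124; pushing that end to -x past x +45 lets the cover drop shut.
- pump_toggle (a joint): Pump's steel bat toggle, rad: 0 off (start), 0.8 on. 26 mm long, 10 mm thick at the tip; pivots about the pump's y at x 0, y -38, z 53 mm. Off it leans to -x (tip at x -10, z 77), on it leans to +x (tip at x +10, z 77), towards the cover's hinge. Stiff: stays where it is left; 1.5 N at the tip.
- heater_cover (a joint): The same guard cover on the bystander box, the one with the finned heat sink. 0 = shut, 1.5 rad = open. To be left shut.

How it is judged:
By the outcome, as a careful person would: the job done as asked, in the order asked, and still so for the second after the job is handed in, with the robot touching nothing.
It also fails if it takes over 48 s, if anything falls off the work surface, if the arm or the gripper's body presses on something with over 40 N, if the wrist force passes 120 N, or if a joint passes its speed limit or range.

## Working session

There is one attempt and no reset: what is moved stays moved. The work goes in short steps, Python scripts to look and compute and a shell command to move; the robot and the scene stay as the last step left them, time stands still between calls to the robot, and variables do not carry over. Pictures are saved under pics/ and viewed, at most 10 in all, crops included, and the job is handed in when it is done.

```bash
mkdir -p pics
python3 - <<'E'
from rig import readout, vision
import cv2,numpy as np
s=readout.get_state();print({k:np.round(v,3).tolist() for k,v in s.items()})
a=vision.get_image("scene");b=vision.get_image("top")
cv2.imwrite("pics/scene.png",a);cv2.imwrite("pics/top.png",b)
for n in("scene","top"):
    p=vision.camera_params(n);print(n,{k:np.round(v,3).tolist() for k,v in p.items()})
print(vision.camera_params("wrist"))
E
```

```text
{'clock': 0.0, 'qpos': [-1.325, 0.277, 1.506, 0.0, 1.361, -0.121], 'qd': [-0.0, 0.001, 0.0, -0.0, 0.0, 0.001], 'effort': [-0.001, -41.678, -24.581, -0.0, 0.011, -0.0], 'position': [0.206, -0.536, 0.23], 'ee_rot': [-0.001, 0.983, 0.182, -0.0], 'contact_force': [0.827, 0.311, 0.105], 'moment': [0.018, 0.01, -0.07], 'gripper_force': 0.0, 'width': 0.086}
scene {'intrinsics': [[452.222, 0.0, 318.994], [0.0, 452.222, 205.364], [0.0, 0.0, 1.0]], 'rvec': [1.698, 1.616, -0.823], 'tvec': [0.119, -0.211, 1.344]}
top {'intrinsics': [[372.867, 0.0, 321.757], [0.0, 372.867, 201.289], [0.0, 0.0, 1.0]], 'rvec': [2.144, -2.206, 0.047], 'tvec': [-0.129, 0.481, 0.916]}
{'intrinsics': array([[306.82026962,   0.        , 316.42161082],
       [  0.        , 306.82026962, 201.34136388],
       [  0.        ,   0.        ,   1.        ]]), 'hand_eye': array([[ 4.73526772e-04, -9.59878491e-01, -2.80415867e-01,
         7.13747380e-02],
       [ 9.99999818e-01,  3.49703586e-04,  4.91604618e-04,
        -7.18730161e-04],
       [-3.73818264e-04, -2.80416048e-01,  9.59878482e-01,
        -1.42290045e-01],
       [ 0.00000000e+00,  0.00000000e+00,  0.00000000e+00,
         1.00000000e+00]])}
```

View pics/top.png

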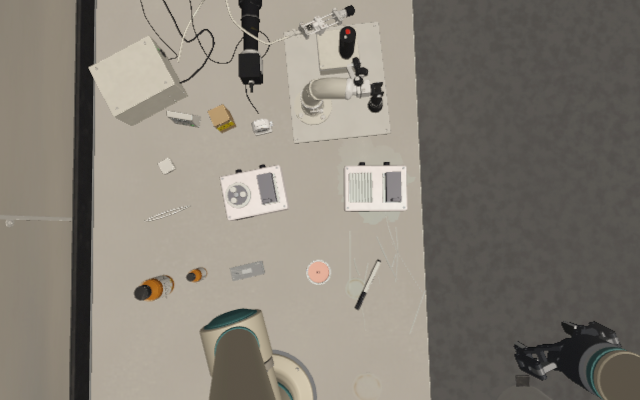

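View pics/scene.png

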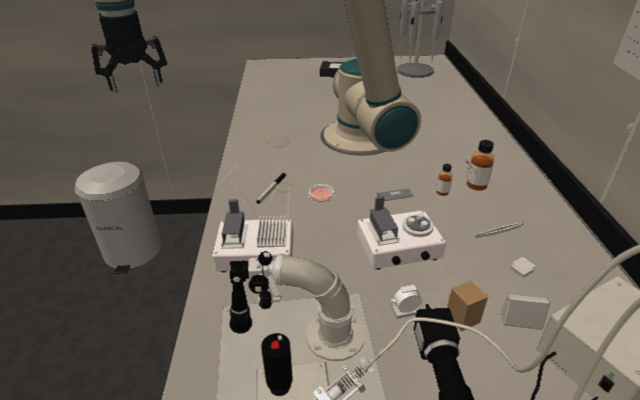

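The top view shows the pump (roller head, about (238,195)) on the left, with its cover at about (267,187). The heater (fins) is on the right at about (376,188). The scene view agrees, and the pump is turned slightly counter-clockwise.

```bash
cat > h.py <<'E'
import numpy as np,cv2
from scipy.spatial.transform import Rotation as R
from rig import readout,vision
def pose(s): 
    q=s["ee_rot"]; return R.from_quat([q[1],q[2],q[3],q[0]]),np.array(s["position"])
def ray(name,uv,s=None):
    p=vision.camera_params(name);K=p["intrinsics"]
    d=np.linalg.inv(K)@np.array([uv[0],uv[1],1.])
    if name=="wrist":
        r,t=pose(s);H=p["hand_eye"];return r.apply(H[:3,3])+t,r.apply(H[:3,:3]@d)
    M=cv2.Rodrigues(np.array(p["rvec"]))[0];return -M.T@np.array(p["tvec"]).ravel(),M.T@d
def cast(name,uv,z,s=None):
    o,d=ray(name,uv,s);return o+d*(z-o[2])/d[2]
def proj(name,P,s=None):
    p=vision.camera_params(name);K=p["intrinsics"];P=np.atleast_2d(P)
    if name=="wrist":
        r,t=pose(s);H=p["hand_eye"];c=(r.inv().apply(P-t)-H[:3,3])@H[:3,:3]
    else: c=P@cv2.Rodrigues(np.array(p["rvec"]))[0].T+np.array(p["tvec"]).ravel()
    u=c@K.T;return u[:,:2]/u[:,2:]
E
python3 - <<'E'
from h import *
im=cv2.imread("pics/top.png")
hsv=cv2.cvtColor(im,cv2.COLOR_BGR2HSV)
m=((hsv[...,2]>215)&(hsv[...,1]<25)).astype(np.uint8)
m=cv2.morphologyEx(m,cv2.MORPH_CLOSE,np.ones((3,3)))
for c in cv2.findContours(m,cv2.RETR_EXTERNAL,cv2.CHAIN_APPROX_NONE)[0]:
    if cv2.contourArea(c)<800: continue
    b=cv2.boxPoints(cv2.minAreaRect(c));P=np.array([cast("top",p,.05) for p in b])
    print(b.round(1).tolist(),P.round(3).tolist(),P.mean(0).round(4),[np.linalg.norm(P[i]-P[i-1]).round(3) for i in range(4)])
g=im[150:225,210:300];print(hsv[187,267],hsv[200,240],hsv[190,290],hsv[215,250])
cv2.imwrite("pics/z.png",np.hstack([cv2.resize(g,None,fx=6,fy=6)]))
E
```

```text
[[346.0, 166.0], [406.0, 166.0], [406.0, 209.0], [346.0, 209.0]] [[0.559, -0.205, 0.05], [0.554, -0.349, 0.05], [0.451, -0.344, 0.05], [0.455, -0.201, 0.05]] [ 0.5046 -0.2748  0.05  ] [np.float64(0.104), np.float64(0.144), np.float64(0.103), np.float64(0.143)]
[[219.5, 177.10000610351562], [278.6000061035156, 165.0], [287.29998779296875, 207.5], [228.10000610351562, 219.60000610351562]] [[0.541, 0.103, 0.05], [0.566, -0.042, 0.05], [0.462, -0.061, 0.05], [0.438, 0.083, 0.05]] [0.5019 0.0207 0.05  ] [np.float64(0.106), np.float64(0.147), np.float64(0.105), np.float64(0.145)]
[165   8 135] [168   9 135] [ 19  32 177] [ 13  21 218]
```

View pics/z.png

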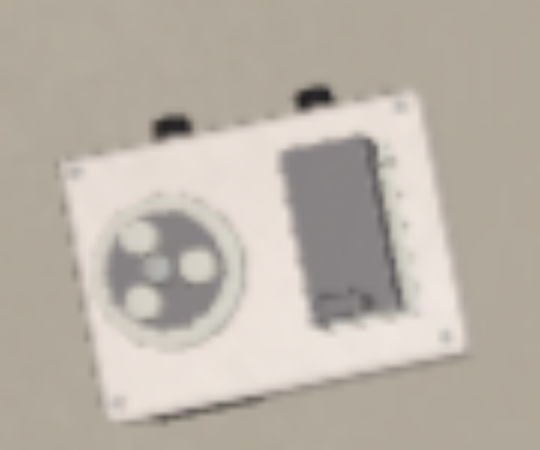

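The pump is at about (0.502, 0.021) with a yaw of about 9.8°. I'll hover in front of the tab with the tool aligned to the pump axes and the fingers shut.

```bash
python3 -m handwheel '[[[0,0,0],[0,0,0.94],1],[[0,0,0],[0,0,0.94],1],[[30,-46,4],[0,0,0],1],[[30,-46,4],[0,0,0],1],[[30,-46,4],[0,0,0],1],[[30,-46,4],[0,0,0],1],[[30,-46,4],[0,0,0],1],[[30,-46,4],[0,0,0],1],[[30,-46,4],[0,0,0],1],[[30,-46,4],[0,0,0],1],[[30,-46,4],[0,0,0],1],[[30,-46,4],[0,0,0],1],[[0,0,0],[0,0,0],1],[[0,0,0],[0,0,0],1]]' 30
python3 - <<'E'
from h import *
s=readout.get_state();im=vision.get_image("wrist");r,t=pose(s)
print(t.round(4),r.as_matrix().round(3).tolist(),s["contact_force"])
a=np.deg2rad(9.8);X=np.array([np.cos(a),np.sin(a),0]);Y=np.array([-X[1],X[0],0]);o=np.array([.502,.0207,0])
for p in [(-32,-29,116),(-32,-47,116),(-36,-21,86),(34,-21,86),(34,-55,86),(-36,-55,86),(-55,-75,50),(-55,75,50),(55,-75,50)]:
    w=o+(X*p[0]+Y*p[1])/1e3+np.array([0,0,p[2]/1e3]);u=proj("wrist",w,s)[0];print(p,u.round());cv2.circle(im,tuple(int(v) for v in u),3,(0,0,255),1)
cv2.imwrite("pics/w1.png",im)
E
```

```text
clock: 1.85
position: [0.4237, -0.0327, 0.191]
ee_rot: [0.0, 0.996, 0.085, -0.001]
contact_force: [1.0, -0.8, -0.6]
width: 0.0002
gripper_force: 0.0
[ 0.4237 -0.0327  0.191 ] [[0.985, 0.17, -0.001], [0.17, -0.985, -0.001], [-0.001, 0.0, -1.0]] [ 0.97346533 -0.80735035 -0.61204665]
(-32, -29, 116) [302. 137.]
(-32, -47, 116) [328. 137.]
(-36, -21, 86) [294. 139.]
(34, -21, 86) [292.  41.]
(34, -55, 86) [339.  41.]
(-36, -55, 86) [337. 139.]
(-55, -75, 50) [356. 157.]
(-55, 75, 50) [193. 157.]
(55, -75, 50) [361.  23.]
```

View pics/w1.png

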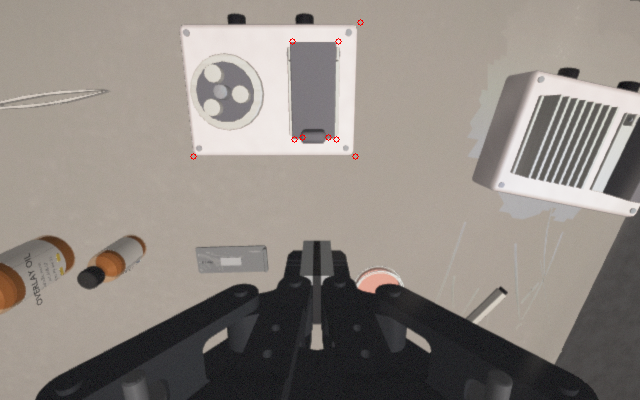

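The projected model matches the image to within about 2 px: the tab is at (314,136) and the cover corners agree. The TCP is at pump (-86,-39,191). Next I'll descend in front of the tab and push it along its arc with the closed fingertips.

```bash
python3 -m handwheel '[[[4,-1,18],[0,0,0],1],[[4,0,18],[0,0,0],1],[[4,0,18],[0,0,0],1],[[4,0,18],[0,0,0],1],[[4,0,18],[0,0,0],1],[[8,0,0],[0,0,0],1],[[8,0,0],[0,0,0],1],[[0,0,0],[0,0,0],1]]'
python3 -m handwheel '[[[3,0,0],[0,0,0],1],[[7,0,-9],[0,0,0],1],[[8.5,0,-8],[0,0,0],1],[[9.5,0,-7],[0,0,0],1],[[10.5,0,-5.5],[0,0,0],1],[[11,0,-3.5],[0,0,0],1],[[0,0,0],[0,0,0],1]]'
python3 - <<'E'
from h import *
s=readout.get_state();a=vision.get_image("wrist");b=vision.get_image("scene")
cv2.imwrite("pics/w2.png",np.hstack([a[0:300,160:480],cv2.resize(b[170:290,330:458],(320,300))]))
E
```

```text
clock: 2.9
position: [0.4609, -0.0262, 0.1022]
ee_rot: [0.0, 0.996, 0.085, 0.001]
contact_force: [-1.2, -0.6, 1.1]
width: -0.0
gripper_force: 0.0
clock: 3.78
position: [0.5102, -0.0174, 0.1349]
ee_rot: [0.001, 0.996, 0.085, 0.001]
contact_force: [-1.4, -0.2, 5.1]
width: -0.0001
gripper_force: 2.2
```

View pics/w2.png

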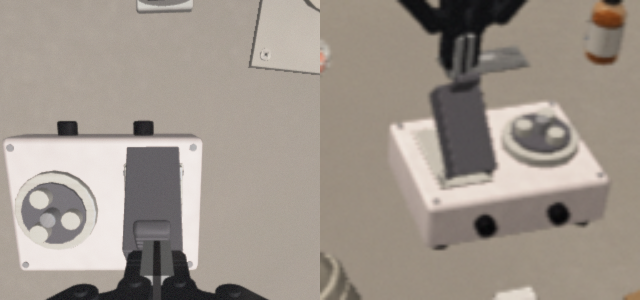

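The cover is lifted about 40° and follows the fingertip, which sits centred on the tab. I'll continue the arc.

```bash
python3 -m handwheel '[[[10.5,0,-2],[0,0,0],1],[[12,0,0],[0,0,0],1],[[12,0,1.5],[0,0,0],1],[[11,0,3],[0,0,0],1],[[11,0,5],[0,0,0],1],[[0,0,2],[0,0,0],1],[[0,0,0],[0,0,0],1]]'
python3 -m handwheel '[[[-10,0,-25],[0,0,0],1],[[-20,0,-25],[0,0,0],1],[[-35,0,0],[0,0,0],1],[[-35,0,0],[0,0,0],1],[[0,0,0],[0,0,0],1]]'
python3 - <<'E'
from h import *
s=readout.get_state();a=vision.get_image("wrist");b=vision.get_image("scene")
r,t=pose(s);d=t-np.array([.502,.0207,0]);A=np.deg2rad(9.8);print("pump",(d[0]*np.cos(A)+d[1]*np.sin(A)).round(4),(-d[0]*np.sin(A)+d[1]*np.cos(A)).round(4),d[2].round(4))
cv2.imwrite("pics/w3.png",np.hstack([a[0:300,160:480],cv2.resize(b[170:290,330:458],(320,300))]))
E
```

```text
clock: 4.75
position: [0.568, -0.0075, 0.1265]
ee_rot: [0.0, 0.996, 0.085, 0.005]
contact_force: [4.4, 2.0, 8.3]
width: 0.0001
gripper_force: 3.6
clock: 5.38
position: [0.4621, -0.0245, 0.1741]
ee_rot: [-0.0, 0.996, 0.084, -0.002]
contact_force: [1.1, 0.8, -0.1]
width: 0.0001
gripper_force: 0.0
pump -0.047 -0.0377 0.1741
```

View pics/w3.png

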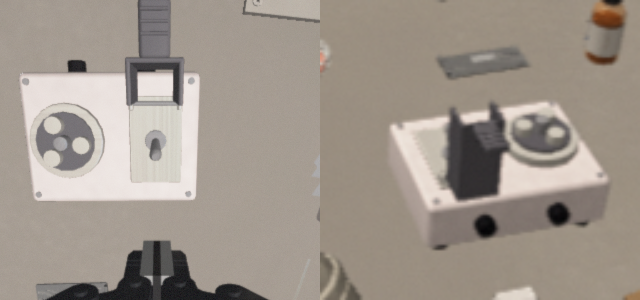

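The cover stands open (hood opening at about (155,85)) and the toggle at about (155,143) leans towards the robot. I'll descend and push the toggle to +x.

```bash
python3 -m handwheel '[[[0,0,35],[0,0,0],1],[[0,0,35],[0,0,0],1],[[0,0,35],[0,0,0],1],[[8,0,0],[0,0,0],1],[[8,0,0],[0,0,0],1],[[5,0,0],[0,0,0],1],[[5,0,0],[0,0,0],1],[[5,0,0],[0,0,0],1],[[0,0,0],[0,0,0],1]]'
python3 -m handwheel '[[[3,0,0],[0,0,0],1],[[3,0,0],[0,0,0],1],[[0,0,0],[0,0,0],1]]'
python3 -m handwheel '[[[2,0,0],[0,0,0],1],[[0,0,0],[0,0,0],1]]'
```

```text
clock: 6.6
position: [0.4969, -0.0193, 0.0701]
ee_rot: [0.0, 0.996, 0.085, 0.001]
contact_force: [-0.5, -0.4, -0.0]
width: 0.0002
gripper_force: 0.0
clock: 6.98
position: [0.5021, -0.0183, 0.0697]
ee_rot: [0.0, 0.996, 0.085, 0.0]
contact_force: [-0.8, -1.0, 0.8]
width: -0.0001
gripper_force: 0.4
clock: 7.22
position: [0.5025, -0.0182, 0.0696]
ee_rot: [0.0, 0.996, 0.085, -0.001]
contact_force: [-3.3, -2.2, 3.9]
width: -0.0001
gripper_force: 2.7
```

```bash
python3 -m handwheel '[[[2,0,0],[0,0,0],1],[[1,0,0],[0,0,0],1],[[0,0,0],[0,0,0],1]]'
python3 -m handwheel '[[[-20,0,0],[0,0,0],1],[[-22,0,-20],[0,0,0],1],[[0,0,-40],[0,0,0],1],[[0,0,-45],[0,0,0],1],[[0,0,0],[0,0,0],1]]'
python3 - <<'E'
from h import *
s=readout.get_state();a=vision.get_image("wrist");b=vision.get_image("scene")
r,t=pose(s);d=t-np.array([.502,.0207,0]);A=np.deg2rad(9.8);print("pump",(d[0]*np.cos(A)+d[1]*np.sin(A)).round(4),(-d[0]*np.sin(A)+d[1]*np.cos(A)).round(4),d[2].round(4))
cv2.imwrite("pics/w4.png",np.hstack([a[0:300,160:480],cv2.resize(b[170:290,330:458],(320,300))]))
E
```

```text
clock: 7.6
position: [0.5027, -0.0181, 0.0694]
ee_rot: [0.0, 0.996, 0.085, -0.004]
contact_force: [-9.3, -4.1, 6.7]
width: -0.0
gripper_force: 5.8
clock: 8.22
position: [0.4694, -0.025, 0.1786]
ee_rot: [0.001, 0.996, 0.085, 0.006]
contact_force: [1.0, 0.1, 0.1]
width: -0.0003
gripper_force: 0.0
pump -0.0399 -0.0395 0.1786
```

View pics/w4.png

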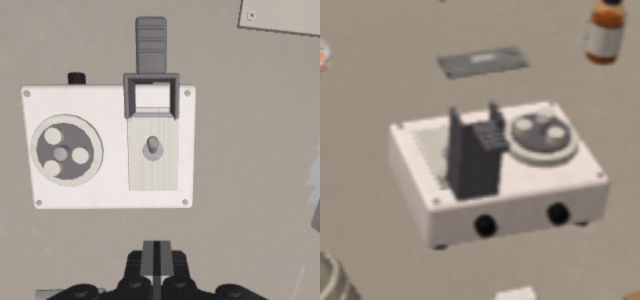

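The toggle tip at about (153,141) now sits on the hinge side of its base at (153,152). I'll check that against the predicted full-on position.

Run:
```python
from h import *
s=readout.get_state();A=np.deg2rad(9.8);X=np.array([np.cos(A),np.sin(A),0]);Y=np.array([-X[1],X[0],0])
for p in [(0,-38,53),(0,-38,79),(10,-38,77)]:
    print(p,proj("wrist",np.array([.502,.0207,p[2]/1e3])+(X*p[0]+Y*p[1])/1e3,s)[0]-[160,0])
```

```text
(0, -38, 53) [156.48288695 146.63674036]
(0, -38, 79) [156.51727135 150.220283  ]
(10, -38, 77) [156.50529778 136.83008654]
```

The offset is consistent, so the toggle is fully on. I'll go over the cover, descend behind the tab and push it back.

```bash
python3 -m handwheel '[[[30,-1,-5],[0,0,0],1],[[40,0,0],[0,0,0],1],[[40,0,0],[0,0,0],1],[[45,0,0],[0,0,0],1],[[0,0,0],[0,0,0],1],[[0,0,35],[0,0,0],1],[[0,0,33],[0,0,0],1],[[0,0,0],[0,0,0],1]]'
python3 -m handwheel '[[[-10,0,0],[0,0,0],1],[[-8,0,0],[0,0,0],1],[[-8,0,0],[0,0,0],1],[[-8,0,0],[0,0,0],1],[[-8,0,0],[0,0,0],1],[[-8,0,0],[0,0,0],1],[[-8,0,0],[0,0,0],1],[[-6,0,0],[0,0,0],1],[[-4,0,0],[0,0,0],1],[[0,0,0],[0,0,0],1]]'
python3 -m handwheel '[[[30,0,-20],[0,0,0],1],[[30,0,-30],[0,0,0],1],[[0,0,-30],[0,0,0],1],[[-40,0,-20],[0,0,0],1],[[-40,0,0],[0,0,0],1],[[-40,0,0],[0,0,0],1],[[-40,0,0],[0,0,0],1],[[-40,0,0],[0,0,0],1],[[0,0,0],[0,0,0],1]]'
python3 - <<'E'
from h import *
s=readout.get_state();a=vision.get_image("wrist");b=vision.get_image("scene")
cv2.imwrite("pics/w5.png",np.hstack([a[0:300,160:480],cv2.resize(b[170:290,330:458],(320,300))]))
E
```

```text
clock: 9.32
position: [0.6141, 0.0029, 0.1081]
ee_rot: [-0.001, 0.996, 0.085, -0.004]
contact_force: [-0.1, -0.1, 0.3]
width: 0.0003
gripper_force: 0.0
clock: 10.58
position: [0.5507, -0.0089, 0.1118]
ee_rot: [0.0, 0.996, 0.085, -0.0]
contact_force: [0.4, 0.3, -0.7]
width: 0.0002
gripper_force: 0.0
clock: 11.7
position: [0.4104, -0.0325, 0.2119]
ee_rot: [-0.0, 0.996, 0.084, -0.0]
contact_force: [-0.2, 0.6, 0.2]
width: 0.0002
gripper_force: 0.0
```

View pics/w5.png

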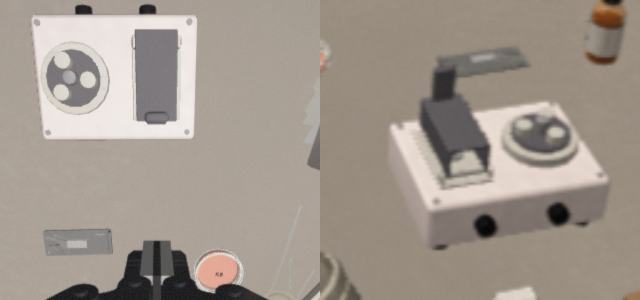

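The cover is down with its tab upright at the front end, at about (157,117) in the wrist view. I'll compare the scene image with the start, then hand in.

Run:
```python
from h import *
from rig import manip
a=cv2.imread("pics/scene.png");b=vision.get_image("scene")
d=lambda y0,y1,x0,x1:int((cv2.absdiff(a,b)[y0:y1,x0:x1].max(2)>40).sum())
p,h=d(185,245,365,405),d(195,250,215,260);print(p,h)
if p<60 and h<60: print(manip.sign_off())
```

```text
0 0
the job is handed in; nothing more can be done
None
```

The job is handed in at about 11.8 s: I opened the pump cover until it stayed up, flipped the toggle fully on and tipped the cover back shut; afterwards the scene camera showed both covers as they were at the start.

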